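Check a slow cooker's warm-up with a probe thermometer

ROBOT

A 6-joint arm with a two-finger parallel gripper is mounted at the origin on the work surface; the furniture and walls round the work are solid. World frame = base frame: x ahead of the robot, y to its left, z up, the work surface at z = 0. Lengths are in m, angles in rad, forces in N, time in s.
With the tool pointing down it reaches from about 0.275 to 0.85 m from the base axis. Payload 5.2 kg.
Tool frame: the origin (TCP) lies at the very end of the fingers, on their centre line; the grasp point (between the pads) lies 19 mm behind it; z points along the fingers, y is the line along which they close (so a half turn about z gives the same grasp; the last joint's range is limited). The gripper opens to 85 mm and grips with 20 to 120 N. Pads are 22 mm wide; open, the fingers measure 114 mm over their backs; the gripper's body (76 mm by 85 mm) begins 54 mm behind the grasp point. The pads swing forward as they close: fully open they stand 13 mm farther back than shut.
Start: joints at [-1.476, 0.259, 1.535, -0, 1.348, -0.203], TCP at [0.161, -0.526, 0.231] pointing down, gripper open.
Joint ranges: [-3.14, 3.14], [-0.91, 2.08], [0.19, 2.58], [-1.22, 4.36], [0.22, 2.71], [-3.12, 3.12]. Speed limits (rad/s): [2.57, 2.57, 3.14, 3.14, 3.14, 3.14].

INTERFACE

Orientations are given as a unit quaternion [x, y, z, w].
In Python, from plant import bot gives the robot as it stands. The module is installed in compiled form; this text tells all that it offers.
- The arm moves only by the tool servo_tool, never from a script. Its argument "increments" is a list of rows, each a list of 7 numbers: the gripper command: -1 is shut, 1 is fully open, values between are in proportion, then the shift along the tool's x, y, z scaled (see below), then the turn, a rotation vector about the tool's x, y, z scaled (see below). In form: [[grip, tx, ty, tz, wx, wy, wz], ...]. A call has 1 to 5 rows; each row shifts and turns the commanded pose from where the row before left it, along the tool's axes as they then stand; what a row does not reach is not made up. The controller multiplies each number of a shift by 0.025 m and each number of a turn by 0.12 rad. A row lasts 1/8 s, in which the tool goes at most 62.5 mm and 10.7 degrees, less where a joint would pass 70% of its speed; a pose out of reach is approached as far as the arm can. A call with a number of a shift or a turn outside -1 to 1 is refused whole. A call with a gripper value outside its range is refused whole. The fingers move at their own pace and stop on an object; the grip force is fixed at half the most. Time passes only in rows, so rows that do not move let the fingers close. It gives the time, the measured TCP pose, the force, the opening and the grip force at its end, in the units of the state.
- bot.state(): the state, without advancing time (a new reading comes with each control period).
- bot.snapshot(name): name is "scene" or "top"; returns the picture (420x560x3 uint8, red, green, blue); there is no depth.
- bot.calibration(name): a dict with "mtx" (3x3 intrinsics, pixels), "k1" (the pictures are not rectified: a ray, as slopes to the right and down, at radius r is drawn at 1 + k1 r^2 times it, then the intrinsics apply), "origin" and "orientation" of the camera in the world. Camera axes: x right, y down, z forward; pixel columns grow to the right and rows downward; lengths in m; the calibration is good to about 2 mm. A picture is of the moment at which its call begins. calibration takes no time and is no camera call.
- bot.job_done(): hands the job in; it is judged then, once.
The state is a dict: "clock": time; "qpos": joint angles; "qd": joint speeds; "joint_torque": joint torques, N m; "ee_pos": TCP position; "orientation": TCP orientation; "force": force on the tool from outside, world axes, zero at the start; "ft_torque": the same for the moment, N m; "opening": finger opening in m; "grasp_force": force on a finger pad.
Only numpy, scipy, OpenCV 4.12 (cv2) and the standard library are available. Lean on these libraries where they do the work, as an engineer would, in place of code of your own. Each camera call takes 0.05 s, during which the arm holds its last target. There are 200 camera calls.

TASK

Start the empty slow cooker by pressing its green start button fully down and letting it spring back. Then take the orange probe thermometer out of its stand and lower its stem upright through the hole in the lid's black knob, without ever touching the cooker with it, until the black ring on the stem is level with the top of the knob. Finish there, still holding the thermometer steady with the stem upright and centred in the hole, and leave the jar, shaker, lime and mug where they stand.

Things in the scene. Friction and masses are not known exactly. Their poses are not given: they have to be found in the camera images.
- slow_cooker: Round steel slow cooker, fixed: drum 176 mm in diameter, glass lid, hollow black knob upright in the lid's middle, 136 mm high in all. Origin: centre of its underside, on the drum's axis; z up. A black control ledge (68 mm high, 124 mm wide) reaches 145 mm out along its -x; side handles along +-y reach 112 mm out. Empty pot inside: floor 23 mm above the worktop, 155 mm wide.
- port (a point): Centre of the top mouth of the hole in the lid's knob, 136 mm above the worktop. The hole is vertical and round, 20 mm in diameter and 28 mm long; the knob is 43 mm across. Below it is the open pot. Axes as the cooker's.
- start_button (a joint): Travel of the green start button in m: 0 up, 0.006 fully down (flush with its collar). A spring returns it; it begins to move at 1.5 N and is fully down at 5 N.
- start_button_top (a point): Centre of the top face of the round green start button on the control ledge, 22 mm in diameter; 116 mm from the drum's axis, top face 77 mm above the worktop when up. It is pressed straight down.
- stand: Thermometer stand fixed to the worktop: a dark round foot 88 mm in diameter and a black vertical tube 38 mm in diameter, its top 122 mm above the worktop, with an open bore 14 mm in diameter. Origin: centre of its underside, z up.
- thermometer: Loose probe thermometer, about 60 g, upright in the stand's bore. Origin at the stem's tip (17 mm above the worktop at the start), z up the stem. Stem 6 mm in diameter, 105 mm long; then a black collar, 25 mm in diameter, 8 mm high, resting on the stand's top; then the orange head, 113 to 175 mm above the tip, 28 mm along its x, 20 mm along its y: grasp it across y. Display on its -x side.
- thermometer_head (a point): Point inside the thermometer's orange head on its axis, 145 mm above the tip, 30 mm below the head's top: the place to grasp. Axes as the thermometer's.
- stem_ring (a point): Centre of the black immersion ring (4 mm high band) on the thermometer's stem, 70 mm above the tip and 75 mm below thermometer_head. Axes as the thermometer's.
- spice_jar: Bystander: glass spice jar with a red cap, 45 mm in diameter, 106 mm high; origin at the centre of its underside.
- salt_shaker: Bystander: salt shaker with a grey top, 44 mm in diameter, 90 mm high; origin at the centre of its underside.
- lime: Bystander: a lime, 60x48x48 mm; origin at its underside.
- red_mug: Bystander: red mug with a handle, 84 mm in diameter, 96 mm high; origin at the centre of its underside.

How it is judged:
By the outcome, as a careful person would: the job done as asked, in the order asked, and still so for the second after the job is handed in, while the arm keeps its last pose, push and grip.
It also fails if it takes over 61 s, if anything falls off the work surface, if the arm or the gripper's body presses on something with over 40 N, if the wrist force passes 120 N, or if a joint passes its speed limit or range.

## Working session

There is one attempt and no reset: what is moved stays moved. The work goes in short steps, Python scripts to look and compute and a tool call to move; the robot and the scene stay as the last step left them, time stands still between calls to the robot, and variables do not carry over. Pictures are saved under pics/ and viewed, at most 10 in all, crops included, and the job is handed in when it is done.

Besides the shell and the picture viewer there is one more tool, called as name(argument=value, ...), one argument or row to a line, values as JSON. servo_tool: Moves the arm, as the interface text tells. Its arguments: {"type":"object","properties":{"increments":{"type":"array","items":{"type":"array","items":{"type":"number"}}}},"required":["increments"]}

```bash
mkdir -p pics; cat > h.py <<'E'
import numpy as np, cv2
from scipy.spatial.transform import Rotation as R
from plant import bot
def ray(name,u,v):
    c=bot.calibration(name);K=np.array(c["mtx"],float)
    d=np.linalg.inv(K)@[u,v,1];x=d[:2].copy();p=x.copy()
    for _ in range(30): p=x/(1+c["k1"]*(p@p))
    o=c["orientation"];o=np.array(o,float)
    M=R.from_quat(o).as_matrix() if o.shape==(4,) else o
    return np.array(c["origin"],float),M@np.array([p[0],p[1],1])
def onz(name,u,v,z):
    o,d=ray(name,u,v);return o+d*(z-o[2])/d[2]
def tri(a,b):
    (o1,d1),(o2,d2)=a,b;d1=d1/np.linalg.norm(d1);d2=d2/np.linalg.norm(d2)
    s=np.linalg.lstsq(np.c_[d1,-d2],o2-o1,rcond=None)[0]
    p,q=o1+s[0]*d1,o2+s[1]*d2;return (p+q)/2,np.linalg.norm(p-q)
def snap(name,f):
    im=bot.snapshot(name);cv2.imwrite(f"pics/{f}.png",im[:,:,::-1]);return im
E
python3 - <<'E'
from h import *
for n in("scene","top"):
    snap(n,n+"0");print(bot.calibration(n))
print(bot.state())
E
```

```text
{'mtx': array([[380.63180931,   0.        , 275.06157834],
       [  0.        , 380.63180931, 215.80189811],
       [  0.        ,   0.        ,   1.        ]]), 'k1': -0.04518458708200939, 'origin': array([ 0.09693733, -0.91669054,  0.71463691]), 'orientation': array([ 0.8412612 , -0.19297548,  0.12139847, -0.49020655])}
{'mtx': array([[540.76037028,   0.        , 283.52104953],
       [  0.        , 540.76037028, 213.88154946],
       [  0.        ,   0.        ,   1.        ]]), 'k1': -0.11114869068983577, 'origin': array([-0.41953881,  0.12732098,  1.40390001]), 'orientation': array([-0.61946516,  0.71338838, -0.2422116 ,  0.22062065])}
{'clock': 0.1, 'qpos': array([-1.47580947e+00,  2.59261986e-01,  1.53598903e+00,  3.12680449e-06,
        1.34797673e+00, -2.02789546e-01]), 'qd': array([-0.00115358, -0.00059177, -0.00334691, -0.00057166, -0.00016148,
        0.00083042]), 'joint_torque': array([ 3.68602268e-03, -4.46968102e+01, -2.91248238e+01, -4.56785551e-05,
        6.18456412e-03,  3.76430808e-05]), 'ee_pos': array([ 0.16135059, -0.52530594,  0.23055602]), 'orientation': array([ 9.88936333e-01,  1.48338332e-01,  4.55677568e-05, -8.16276656e-04]), 'force': array([ 1.05025284, -0.0988189 ,  0.33616679]), 'ft_torque': array([-0.01345193, -0.03775369,  0.05340025]), 'grasp_force': 0.0, 'opening': 0.08540697025120911}
```

View pics/scene0.png

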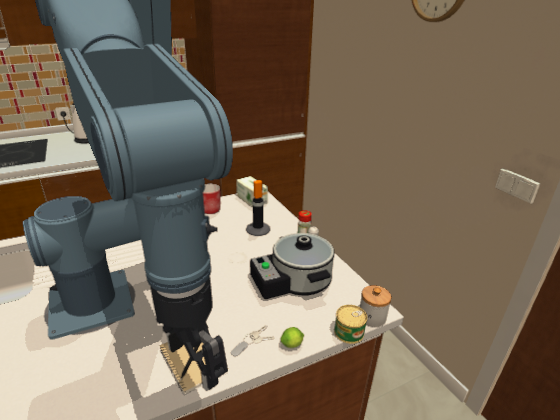

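View pics/top0.png

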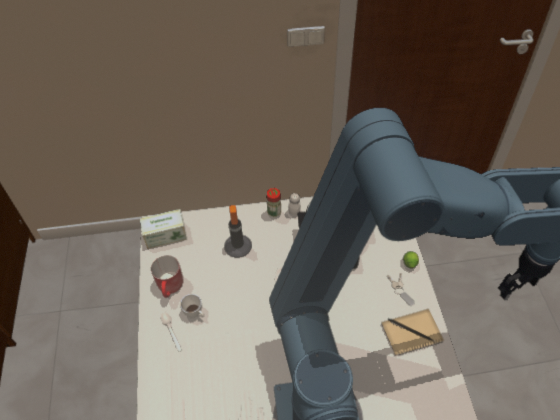

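The scene view shows the thermometer at about (258,190), the cooker at (303,262), its knob at (304,242) and the green button at (265,266). In the top view the thermometer is at about (234,215), while the arm hides the cooker.

```bash
python3 - <<'E'
from h import *
s=cv2.imread("pics/scene0.png");t=cv2.imread("pics/top0.png")
cr=np.hstack([cv2.resize(s[165:300,225:345],None,fx=4,fy=4,interpolation=cv2.INTER_CUBIC),cv2.resize(t[195:270,215:275],(320,400),interpolation=cv2.INTER_CUBIC)[:, :].copy() if 0 else cv2.resize(t[195:285,215:267],(312,540),interpolation=cv2.INTER_CUBIC)])
cv2.imwrite("pics/c0.png",cr)
def blob(im,lo,hi,roi):
    x0,y0,x1,y1=roi;m=cv2.inRange(cv2.cvtColor(im,cv2.COLOR_BGR2HSV),lo,hi)[y0:y1,x0:x1]
    n,l,st,c=cv2.connectedComponentsWithStats(m);i=1+np.argmax(st[1:,4]);return c[i]+[x0,y0],st[i]+[x0,y0,0,0,0]
og=blob(s,(3,150,100),(18,255,255),(240,170,280,210));ot=blob(t,(3,150,80),(18,255,255),(220,195,250,230))
b=blob(s,(45,120,60),(85,255,255),(250,250,285,285))
print(og,ot,b)
print("head",tri(ray("scene",*og[0]),ray("top",*ot[0])))
print("button",onz("scene",*b[0],.077))
E
```

```text
(array([257.75675676, 188.82432432]), array([254, 180,  12,  19, 148])) (array([233.07291667, 213.625     ]), array([230, 205,   7,  19,  96])) (array([265.        , 264.86046512]), array([262, 262,   7,   7,  43]))
head (array([0.57486143, 0.15942464, 0.15963502]), np.float64(0.0038813857653576633))
button [ 0.46002154 -0.14202682  0.077     ]
```

View pics/c0.png

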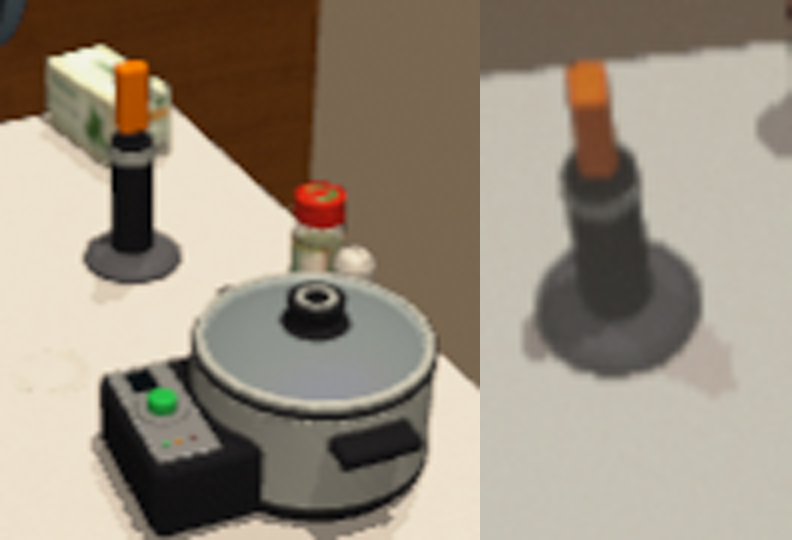

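```bash
cat >> h.py <<'E'
def st():
    s=bot.state();M=R.from_quat(s["orientation"]).as_matrix()
    print("t%.2f p%s f%s tq%s op%.4f g%.1f"%(s["clock"],s["ee_pos"].round(4),s["force"].round(1),s["ft_torque"].round(2),s["opening"],s["grasp_force"]),"yaw x",np.degrees(np.arctan2(M[1,0],M[0,0])).round(2),"z",M[:,2].round(4))
    return s,M
def plan(target,yaw=None):
    s,M=st();d=M.T@(np.array(target)-s["ee_pos"])
    w=np.zeros(3)
    if yaw is not None:
        y=np.radians(yaw);T=np.array([[np.cos(y),np.sin(y),0],[np.sin(y),-np.cos(y),0],[0,0,-1]])
        w=R.from_matrix(M.T@T).as_rotvec()
    print("shift units",(d/.025).round(2),"turn units",(w/.12).round(2))
E
python3 - <<'E'
from h import *
s=cv2.imread("pics/scene0.png")
g=cv2.cvtColor(s,cv2.COLOR_BGR2GRAY)
print(g[232:246,296:314])
p=onz("scene",304.3,238.8,.136);b=onz("scene",265.2,264.6,.077);d=p-b
print(p,b,np.hypot(*d[:2]),np.degrees(np.arctan2(d[1],d[0])))
# drum rim ellipse check: outer lid rim pixels
for u,v in((273.5,247),(333.5,250)): print(onz("scene",u,v,.105))
plan([b[0],b[1],.2],np.degrees(np.arctan2(d[1],d[0])))
E
```

```text
[[209 145  96 117 138 152 160 168 169 157 124  94 106 133 161 176 184 192]
 [193 170 162 167 175 182 184 185 184 177 172 160 145 152 154 150 157 162]
 [180 176 176 183 187 182 183 183 182 179 182 180 169 167 170 168 177 174]
 [166 162 162 153 135 120 105 105 109 115 135 154 163 176 177 176 180 175]
 [143 129 103  81  88 105 112 130 132 134 121  91  98 125 147 163 170 172]
 [123  84  44  95 144 137 104  96  93 107 137 143 102  57  99 134 146 148]
 [113  54  47 137 159  91  51  33  26  45  82 147 153  76  51 108 139 138]
 [109  34  59 149 163  73  16  18  18  18  19 139 176 110  31  85 129 140]
 [108  24  42  99 144 146 106  54  54  72 131 167 144  80  30  95 137 141]
 [111  33  26  42  80 102 111 128 130 116 125 122  75  40  27 101 142 142]
 [ 70  23  17  23  28  38  64  86  88  75  67  53  29  25  33 104 143 143]
 [ 25  14  13  15  19  20  21  26  29  29  25  23  21  18  27  77 125 144]
 [ 17  13  15  14  12  16  15  18  20  21  17  14  15  14  23  42 108 145]
 [ 20  17  16  15  15  15  14  13  14  14  15  15  16  18  25  29  88 133]]
[ 0.57771426 -0.15051406  0.136     ] [ 0.46103547 -0.14117133  0.077     ] 0.11705223878107236 -4.578035021661308
[ 0.50185729 -0.10962094  0.105     ]
[ 0.64915132 -0.1954197   0.105     ]
t0.10 p[ 0.1614 -0.5253  0.2306] f[ 1.1 -0.1  0.3] tq[-0.01 -0.04  0.05] op0.0854 g0.0 yaw x 17.06 z [-2.0e-04  1.6e-03 -1.0e+00]
shift units [ 15.97 -11.17   1.25] turn units [-0.01 -0.    3.15]
```

servo_tool(
  increments=[
    [-1,1,-0.7,0.1,0,0,0.63],
    [-1,1,-0.7,0.1,0,0,0.63],
    [-1,1,-0.7,0.1,0,0,0.63],
    [-1,1,-0.7,0.1,0,0,0.63],
    [-1,1,-0.7,0.1,0,0,0.63],
  ],
)

```text
clock: 0.72
ee_pos: [0.2722, -0.4205, 0.2184]
orientation: [0.999, -0.041, -0.0, -0.0]
force: [0.1, -0.5, -0.3]
opening: 0.0003
grasp_force: 0.0
```

servo_tool(
  increments=[
    [-1,0.8,-1,0,0,0,0],
    [-1,0.8,-1,0,0,0,0],
    [-1,0.8,-1,0,0,0,0],
    [-1,0.8,-1,0,0,0,0],
    [-1,0.5,-0.8,0,0,0,0],
  ],
)

```text
clock: 1.35
ee_pos: [0.3741, -0.3081, 0.2184]
orientation: [0.999, -0.04, -0.0, -0.0]
force: [-0.1, -0.0, 0.1]
opening: -0.0
grasp_force: 0.0
```

```bash
python3 - <<'E'
from h import *
plan([.461,-.1412,.12],-4.6)
E
```

```text
t1.35 p[ 0.3741 -0.3081  0.2184] f[-0.1 -0.   0.1] tq[-0.06 -0.02 -0.02] op-0.0000 g0.0 yaw x -4.55 z [-4.e-04  8.e-04 -1.e+00]
shift units [ 2.94 -6.93  3.94] turn units [-0.01  0.    0.01]
```

servo_tool(
  increments=[
    [-1,0.5,-1,0,0,0,0],
    [-1,0.5,-1,0,0,0,0],
    [-1,0.5,-1,0,0,0,0],
    [-1,0.5,-1,0,0,0,0],
    [-1,0.5,-1,0,0,0,0],
  ],
)

```text
clock: 1.98
ee_pos: [0.4459, -0.1888, 0.2185]
orientation: [0.999, -0.04, -0.0, -0.0]
force: [0.1, -1.8, 0.2]
opening: -0.0001
grasp_force: 0.0
```

servo_tool(
  increments=[
    [-1,0.22,-1,0,0,0,0],
    [-1,0.22,-0.93,0.9,0,0,0],
    [-1,0,0,1,0,0,0],
    [-1,0,0,1,0,0,0],
    [-1,0,0,1,0,0,0],
  ],
)

```text
clock: 2.6
ee_pos: [0.4604, -0.1422, 0.1203]
orientation: [0.999, -0.04, -0.0, -0.0]
force: [-0.2, 0.5, -0.2]
opening: 0.0004
grasp_force: 0.0
```

```bash
python3 - <<'E'
from h import *
plan([.461,-.1412,.077],-4.6)
s=snap("scene","s1");t=snap("top","t1")
cv2.imwrite("pics/c1.png",np.hstack([cv2.resize(x,None,fx=4,fy=4,interpolation=cv2.INTER_CUBIC) for x in (s[200:300,235:335,::-1],t[190:290,280:380,::-1])]))
E
```

```text
t2.60 p[ 0.4604 -0.1422  0.1203] f[-0.2  0.5 -0.2] tq[ 0.    0.02 -0.01] op0.0004 g0.0 yaw x -4.57 z [-5.e-04  3.e-04 -1.e+00]
shift units [ 0.02 -0.04  1.73] turn units [-0.  0.  0.]
```

View pics/c1.png

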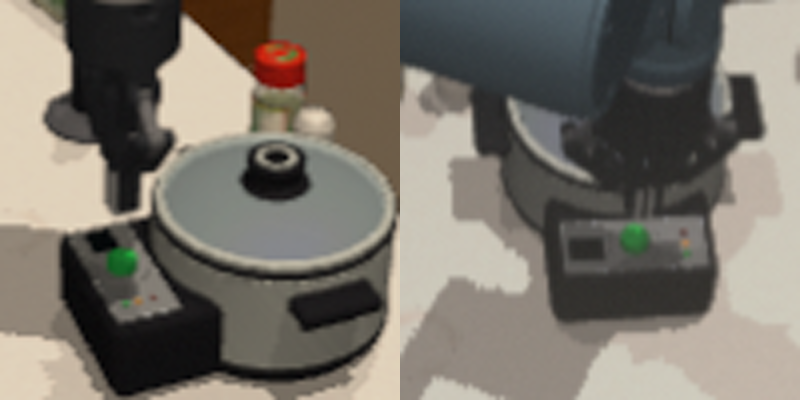

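The fingertips stand over the ledge. The button shows at about (265.5,265) in scene and (338.5,249) in top.

```bash
python3 - <<'E'
from h import *
print(onz("top",338.5,249.2,.077), tri(ray("top",338.5,249.2),ray("scene",265.2,264.6)))
E
```

```text
[ 0.46302183 -0.13828533  0.077     ] (array([ 0.46300023, -0.13855877,  0.07539023]), np.float64(0.001821885039545589))
```

servo_tool(
  increments=[
    [-1,0,0,0.7,0,0,0],
    [-1,0,0,0.7,0,0,0],
    [-1,0,0,0.2,0,0,0],
    [-1,0,0,0.15,0,0,0],
    [-1,0,0,0.1,0,0,0],
  ],
)

```text
clock: 3.32
ee_pos: [0.4606, -0.1426, 0.0757]
orientation: [0.999, -0.04, 0.0, 0.0]
force: [-3.3, 1.5, 4.2]
opening: 0.0001
grasp_force: 2.2
```

servo_tool(
  increments=[
    [-1,0,0,0.12,0,0,0],
    [-1,0,0,0.12,0,0,0],
    [-1,0,0,0,0,0,0],
  ],
)

```text
clock: 3.7
ee_pos: [0.4609, -0.1428, 0.0742]
orientation: [0.999, -0.04, 0.001, 0.001]
force: [-16.2, 7.9, 48.7]
opening: -0.0002
grasp_force: 24.6
```

```bash
python3 - <<'E'
from h import *
st()
E
```

```text
t3.70 p[ 0.4609 -0.1428  0.0742] f[-16.2   7.9  48.7] tq[ 1.24  2.78 -0.  ] op-0.0002 g24.6 yaw x -4.54 z [ 0.0019 -0.0019 -1.    ]
```

servo_tool(
  increments=[
    [-1,0,0,-0.12,0,0,0],
    [-1,0,0,0,0,0,0],
  ],
)

```text
clock: 3.95
ee_pos: [0.4607, -0.1427, 0.0747]
orientation: [0.999, -0.04, 0.001, 0.001]
force: [-8.7, 3.9, 23.9]
opening: -0.0001
grasp_force: 11.7
```

```bash
python3 - <<'E'
from h import *
st()
s=snap("scene","s2");t=snap("top","t2")
cv2.imwrite("pics/c2.png",np.hstack([cv2.resize(x,None,fx=6,fy=6,interpolation=cv2.INTER_CUBIC) for x in (s[210:300,245:311,::-1],t[190:280,305:371,::-1])]))
E
```

```text
t3.95 p[ 0.4607 -0.1427  0.0747] f[-8.7  3.9 23.9] tq[ 0.62  1.49 -0.03] op-0.0001 g11.7 yaw x -4.57 z [ 0.0013 -0.0012 -1.    ]
```

View pics/c2.png

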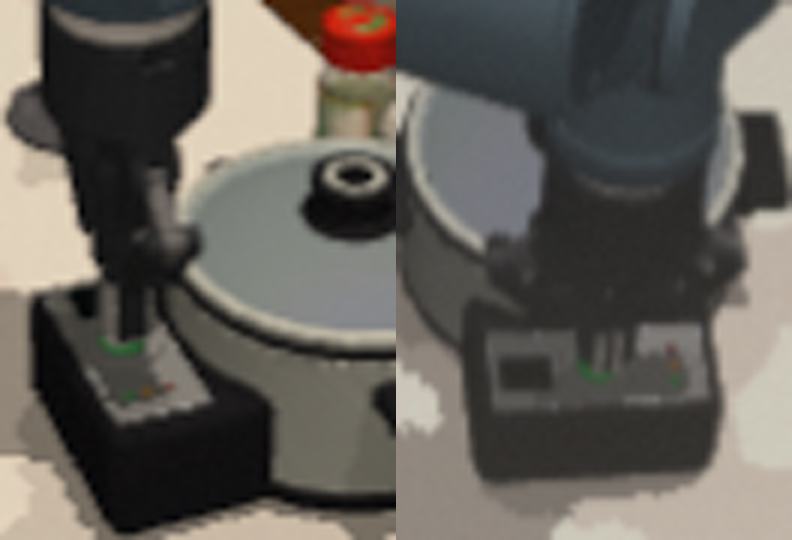

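The fingers sit about 5 mm too far towards -y, so they rest partly on the collar. In top the finger centre is about (341,251) against the button's 338.5. I'll lift, re-centre and press in small steps.

servo_tool(
  increments=[
    [-1,0,0,-0.48,0,0,0],
    [-1,0.05,-0.2,0,0,0,0],
    [-1,0,0,0,0,0,0],
  ],
)

```text
clock: 4.42
ee_pos: [0.4624, -0.1373, 0.0839]
orientation: [0.999, -0.04, 0.0, -0.0]
force: [0.9, -0.3, 0.1]
opening: -0.0002
grasp_force: 0.0
```

```bash
python3 - <<'E'
from h import *
plan([.4625,-.1385,.078],-4.6)
s=snap("scene","s3");t=snap("top","t3")
cv2.imwrite("pics/c3.png",np.hstack([cv2.resize(x,None,fx=6,fy=6,interpolation=cv2.INTER_CUBIC) for x in (s[210:300,245:311,::-1],t[190:280,305:371,::-1])]))
E
```

```text
t4.42 p[ 0.4624 -0.1373  0.0839] f[ 0.9 -0.3  0.1] tq[-0.02  0.    0.04] op-0.0002 g0.0 yaw x -4.57 z [ 2.e-04  1.e-04 -1.e+00]
shift units [0.01 0.05 0.23] turn units [-0. -0.  0.]
```

View pics/c3.png

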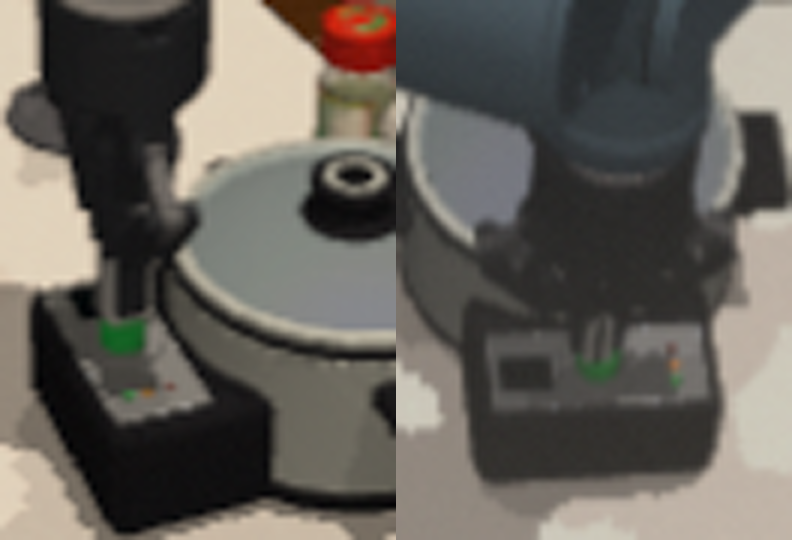

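Now the fingers are centred on the button, at about (265,262) in scene, and it has sprung back. Pressing in small steps.

servo_tool(
  increments=[
    [-1,0,0,0.3,0,0,0],
    [-1,0,0,0.06,0,0,0],
    [-1,0,0,0.0,0,0,0],
  ],
)

```text
clock: 4.9
ee_pos: [0.4626, -0.1378, 0.0751]
orientation: [0.999, -0.04, 0.0, 0.0]
force: [-0.3, 0.5, 4.2]
opening: 0.0001
grasp_force: 2.4
```

servo_tool(
  increments=[
    [-1,0,0,0.08,0,0,0],
    [-1,0,0,0.0,0,0,0],
  ],
)

```text
clock: 5.15
ee_pos: [0.4627, -0.1379, 0.0748]
orientation: [0.999, -0.04, 0.001, 0.0]
force: [-4.0, 2.6, 20.1]
opening: -0.0
grasp_force: 10.3
```

servo_tool(
  increments=[
    [-1,0,0,0.08,0,0,0],
    [-1,0,0,0.0,0,0,0],
  ],
)

```text
clock: 5.4
ee_pos: [0.4628, -0.1379, 0.0745]
orientation: [0.999, -0.04, 0.001, 0.001]
force: [-9.6, 5.1, 37.3]
opening: -0.0001
grasp_force: 18.5
```

```bash
python3 - <<'E'
from h import *
st()
s=snap("scene","s4");t=snap("top","t4")
for n in("s2","s3","s4","t2","t3","t4"):
    im=cv2.imread(f"pics/{n}.png");m=cv2.inRange(cv2.cvtColor(im,cv2.COLOR_BGR2HSV),(45,110,40),(85,255,255))
    r=(255,255,276,272) if n[0]=="s" else (330,240,350,256)
    y,x=np.nonzero(m[r[1]:r[3],r[0]:r[2]]);print(n,len(y),x.min()+r[0],x.max()+r[0],y.min()+r[1],y.max()+r[1])
cv2.imwrite("pics/c4.png",np.hstack([cv2.resize(x,None,fx=12,fy=12,interpolation=cv2.INTER_CUBIC) for x in (s[240:285,250:282,::-1],t[230:275,322:354,::-1])]))
E
```

```text
t5.40 p[ 0.4628 -0.1379  0.0745] f[-9.6  5.1 37.3] tq[ 0.96  1.63 -0.02] op-0.0001 g18.5 yaw x -4.57 z [ 0.0019 -0.0012 -1.    ]
s2 6 264 268 267 268
s3 32 262 268 264 268
s4 15 262 268 266 268Traceback (most recent call last):
  File "<stdin>", line 7, in <module>
    return umr_minimum(a, axis, None, out, keepdims, initial, where)
ValueError: zero-size array to reduction operation minimum which has no identity
```

servo_tool(
  increments=[
    [-1,0,0,-0.16,0,0,0],
    [-1,0,0,-0.1,0,0,0],
    [-1,0,0,0,0,0,0],
  ],
)

```text
clock: 5.88
ee_pos: [0.4626, -0.1378, 0.0776]
orientation: [0.999, -0.04, 0.0, 0.0]
force: [1.6, 0.6, 3.3]
opening: -0.0001
grasp_force: 1.7
```

servo_tool(
  increments=[
    [-1,0,0,-0.04,0,0,0],
    [-1,0,0,0,0,0,0],
  ],
)

```text
clock: 6.12
ee_pos: [0.4626, -0.1378, 0.0785]
orientation: [0.999, -0.04, 0.0, 0.0]
force: [2.1, 1.3, 3.0]
opening: -0.0001
grasp_force: 1.4
```

servo_tool(
  increments=[
    [-1,0,0,-0.04,0,0,0],
    [-1,0,0,0,0,0,0],
  ],
)

```text
clock: 6.38
ee_pos: [0.4623, -0.1378, 0.0795]
orientation: [0.999, -0.04, -0.0, 0.0]
force: [2.7, -0.8, 1.7]
opening: -0.0003
grasp_force: 1.1
```

servo_tool(
  increments=[
    [-1,0,0,-0.04,0,0,0],
    [-1,0,0,0,0,0,0],
  ],
)

```text
clock: 6.62
ee_pos: [0.462, -0.1377, 0.0805]
orientation: [0.999, -0.04, -0.0, 0.0]
force: [0.7, -0.3, 2.8]
opening: -0.0002
grasp_force: 0.8
```

The button's travel is confirmed. Pad contact begins at about z = 0.0808 and the hard stop is at 0.0748, so it went down the full 6 mm. Now I'll lift and measure the head's yaw.

servo_tool(
  increments=[
    [-1,0,0,-1,0,0,0],
    [-1,0,0,-1,0,0,0],
    [0.4,0,0,-1,0,0,0],
    [0.4,0,0,-1,0,0,0],
    [0.4,0,0,-1,0,0,0],
  ],
)

```text
clock: 7.25
ee_pos: [0.4611, -0.1372, 0.2056]
orientation: [0.999, -0.04, -0.001, -0.001]
force: [1.0, 0.0, 0.2]
opening: 0.054
grasp_force: 0.0
```

servo_tool(
  increments=[
    [0.4,0,0,-1,0,0,0],
    [0.4,0,0,-1,0,0,0],
    [0.4,0,0,-1,0,0,0],
    [0.4,-1,-1,0,0,0,0],
    [0.4,-1,-1,0,0,0,0],
  ],
)

```text
clock: 7.88
ee_pos: [0.4151, -0.0831, 0.28]
orientation: [0.999, -0.04, -0.001, -0.0]
force: [-0.0, 1.1, 0.1]
opening: 0.06
grasp_force: 0.0
```

```bash
python3 - <<'E'
from h import *
st()
s=snap("scene","s5");t=snap("top","t5")
for im,n,roi in((s,"scene",(248,176,270,202)),(t,"top",(224,200,246,228))):
    x0,y0,x1,y1=roi;c=im[y0:y1,x0:x1].astype(int)
    print(n);print((c[...,0]-c[...,2]))
cv2.imwrite("pics/c5.png",np.hstack([cv2.resize(x,(0,0),fx=9,fy=9,interpolation=cv2.INTER_CUBIC) for x in (s[172:237,238:278,::-1],t[195:260,215:255,::-1])]))
E
```

```text
t7.88 p[ 0.4151 -0.0831  0.28  ] f[-0.   1.1  0.1] tq[ 0.06  0.03 -0.01] op0.0600 g0.0 yaw x -4.64 z [-2.2e-03  9.0e-04 -1.0e+00]
scene
[[  1   1   0   0  30  58  60  61  61  61  60  59  63  58  58  58  59  61
   61  62  62  62]
 [  0  -1   0   4  20  37  58  57  60  60  60  60  59  59  60  60  60  62
   60  63  61  61]
 [  0   0   1   4  31  42  37  58  60  59  59  59  61  62  60  60  61  62
   60  60  62  60]
 [  0   0   0   2  25  40  45  37  29  60  60  60  58  60  60  60  60  60
   60  60  61  60]
 [  0   1   0   7  16  36  76 106 153 201 201 201 179 113  60  60  60  59
   59  61  61  63]
 [  2   0   0   5  15  69 160 184 222 228 228 228 223 176  76  59  58  59
   59  61  58  58]
 [  0   1   0   3  21  71 187 222 229 226 220 211 200 160  79  57  57  57
   57  58  60  59]
 [  0   1   0   5  27  56 139 173 186 183 176 171 165 138  80  57  59  58
   61  61  60  61]
 [  3   9  15  20  35  54 124 143 156 156 156 156 155 134  51  39  37  61
   59  60  61  60]
 [ 16  27  33  32  29  39 124 142 155 157 156 156 155 134  45  46  58  47
   35  60  59  62]
 [ 24  35  29  23  20  29 123 142 
[... 3363 characters left out ...]
7 -26 -27 -28 -28 -27 -27 -26
  -28 -27 -27 -27]
 [-28 -27 -27 -28 -28 -28 -27 -27 -28 -27 -28 -27 -27 -27 -28 -27 -28 -27
  -27 -28 -28 -27]
 [-27 -27 -28 -27 -28 -27 -28 -27 -27 -27 -27 -28 -28 -27 -26 -27 -27 -28
  -27 -28 -27 -28]
 [-27 -27 -28 -27 -28 -27 -28 -28 -27 -28 -27 -26 -27 -27 -27 -27 -27 -27
  -28 -27 -28 -27]
 [-27 -26 -29 -26 -26 -27 -27 -27 -28 -28 -28 -27 -26 -27 -27 -27 -26 -27
  -28 -27 -27 -28]
 [-26 -27 -27 -27 -27 -28 -26 -26 -27 -28 -27 -27 -27 -28 -28 -27 -27 -27
  -28 -27 -27 -27]
 [-26 -27 -26 -26 -27 -27 -27 -26 -26 -27 -27 -26 -26 -27 -28 -27 -27 -27
  -26 -27 -27 -27]
 [-26 -26 -27 -27 -27 -26 -26 -27 -27 -28 -26 -26 -26 -28 -26 -26 -28 -28
  -27 -27 -29 -27]]
```

View pics/c5.png

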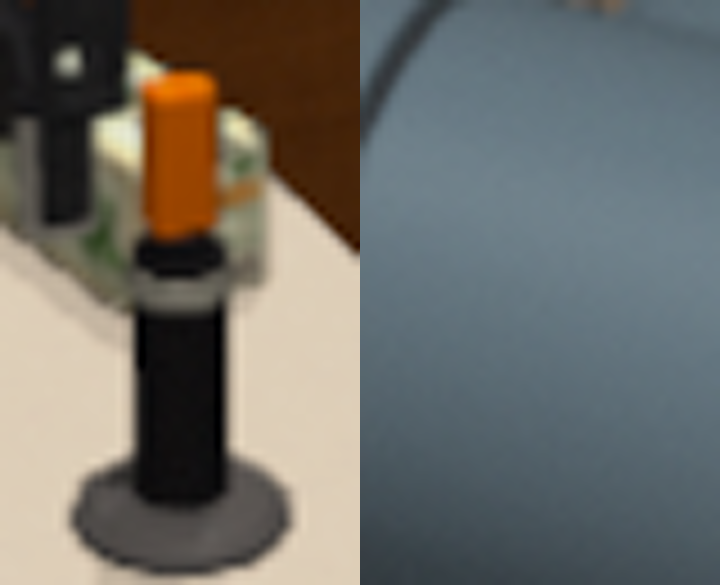

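The scene crop shows the head upright at columns 254–262 and rows 180–197, while the arm blocks the top view. The silhouette widths (about 30 mm in scene, about 20 mm in top) put the head's yaw near 0.

```bash
python3 - <<'E'
from h import *
t=cv2.imread("pics/t0.png") if 0 else cv2.imread("pics/top0.png")
c=t.astype(int);d=c[...,2]-c[...,0]
print(d[204:226,227:242])
for z in(.162,): print("scene head",onz("scene",257.9,189.3,z),"top",onz("top",233.1,213.9,z))
plan([.575,.16,.27],0)
E
```

```text
[[ 28  28  29  31  37  41  39  39  36  28  27  27  26  20  19]
 [ 26  28  36  58 102 110 109 105  72  26  21  20  19  17  18]
 [ 20  24  71 120 149 155 154 149 105  30  19  18  19  19  19]
 [ 20  24  84 145 157 160 159 159 127  35  21  19  19  20  20]
 [ 19  24  76 146 159 159 161 159 135  40  21  20  18  20  21]
 [ 19  23  61 140 158 157 158 159 141  49  22  20  19  20  20]
 [ 19  22  52 134 156 159 158 160 143  60  23  19  17  18  19]
 [ 18  19  45 128 154 152 153 153 138  62  24  19  18  19  20]
 [ 18  20  36  94 121 122 118 118 105  57  23  21  18  19  20]
 [ 20  19  24  56  85  87  84  84  78  53  22  20  19  20  20]
 [ 19  19  19  44  71  74  73  74  73  53  21  19  19  20  20]
 [ 19  21  20  44  69  74  75  73  73  58  28  21  21  18  18]
 [ 20  20  21  42  64  73  73  74  73  62  37  20  19  19  19]
 [ 21  19  21  39  62  72  72  73  73  65  41  22  19  18  20]
 [ 20  19  20  33  56  72  71  72  72  66  39  18  19  19  19]
 [ 20  20  20  27  55  70  72  71  70  68  41  14  14  18  18]
 [ 19  19  15  20  57  71  71  71  71  69  53  16  10  15  18]
 [ 19  18  12  14  56  69  71  70  71  68  60  18   8  11  18]
 [ 19  17   9  12  47  67  70  70  70  69  53  14   7   8  16]
 [ 19  13   9   9  32  63  67  72  70  66  37  12   7   7  12]
 [ 18  12   8   7  16  38  40  42  42  39  18   7   7   5  12]
 [ 18  14   9   6   7  11  13  12  11  11   9   7   7   8  11]]
scene head [0.56919185 0.14891916 0.162     ] top [0.57441467 0.15935216 0.162     ]
t7.97 p[ 0.4136 -0.0813  0.28  ] f[ 0.1  0.7 -0.5] tq[ 0.   -0.01 -0.  ] op0.0596 g0.0 yaw x -4.5 z [-0.003   0.0018 -1.    ]
shift units [  5.68 -10.13   0.4 ] turn units [-0.01  0.03 -0.66]
```

servo_tool(
  increments=[
    [0.8,0.56,-1,0,0,0,-0.3],
    [0.8,0.56,-1,0,0,0,0],
    [0.8,0.56,-1,0,0,0,0],
    [0.8,0.56,-1,0,0,0,0],
    [0.8,0.56,-1,0,0,0,0],
  ],
)

```text
clock: 8.6
ee_pos: [0.4931, 0.0378, 0.2798]
orientation: [1.0, -0.022, -0.001, 0.0]
force: [-0.1, -0.7, 0.3]
opening: 0.077
grasp_force: 0.0
```

servo_tool(
  increments=[
    [0.8,0.56,-1,0,0,0,-0.3],
    [0.8,0.56,-1,0,0,0,-0.3],
    [0.8,0.56,-1,0,0,0,0],
    [0.8,0.56,-1,0,0,0,0],
    [0.8,0.4,-0.7,0,0,0,0],
  ],
)

```text
clock: 9.22
ee_pos: [0.5585, 0.1559, 0.2796]
orientation: [1.0, 0.014, -0.001, 0.0]
force: [1.5, 0.4, -0.3]
opening: 0.077
grasp_force: 0.0
```

servo_tool(
  increments=[
    [0.8,0,0,0,0,0,0],
    [0.8,0,0,0,0,0,0],
  ],
)

```text
clock: 9.48
ee_pos: [0.5579, 0.1545, 0.2802]
orientation: [1.0, 0.014, -0.0, 0.0]
force: [-0.1, -0.3, -0.5]
opening: 0.0769
grasp_force: 0.0
```

```bash
python3 - <<'E'
from h import *
plan([.5745,.159,.148],1)
E
```

```text
t9.47 p[0.5579 0.1545 0.2802] f[-0.1 -0.3 -0.5] tq[ 0.06 -0.01 -0.01] op0.0769 g0.0 yaw x 1.58 z [-9.e-04 -7.e-04 -1.e+00]
shift units [ 0.67 -0.17  5.29] turn units [0.01 0.01 0.09]
```

servo_tool(
  increments=[
    [0.8,0.67,-0.17,0,0,0,0],
    [0.8,0,0,0.8,0,0,0],
    [0.8,0,0,0.8,0,0,0],
    [0.8,0,0,0.8,0,0,0],
    [0.8,0,0,0,0,0,0],
  ],
)

```text
clock: 10.1
ee_pos: [0.5735, 0.1588, 0.2192]
orientation: [1.0, 0.013, -0.002, 0.0]
force: [0.6, 0.5, 0.7]
opening: 0.0773
grasp_force: 0.0
```

```bash
python3 - <<'E'
from h import *
plan([.5745,.159,.148],1)
s=snap("scene","s6");t=snap("top","t6")
cv2.imwrite("pics/c6.png",np.hstack([cv2.resize(x,None,fx=6,fy=6,interpolation=cv2.INTER_CUBIC) for x in (s[150:240,225:291,::-1],t[180:270,205:271,::-1])]))
E
```

```text
t10.10 p[0.5735 0.1588 0.2192] f[0.6 0.5 0.7] tq[ 0.06  0.01 -0.05] op0.0773 g0.0 yaw x 1.53 z [-3.6e-03 -6.0e-04 -1.0e+00]
shift units [ 0.05 -0.01  2.85] turn units [0.   0.03 0.08]
```

View pics/c6.png

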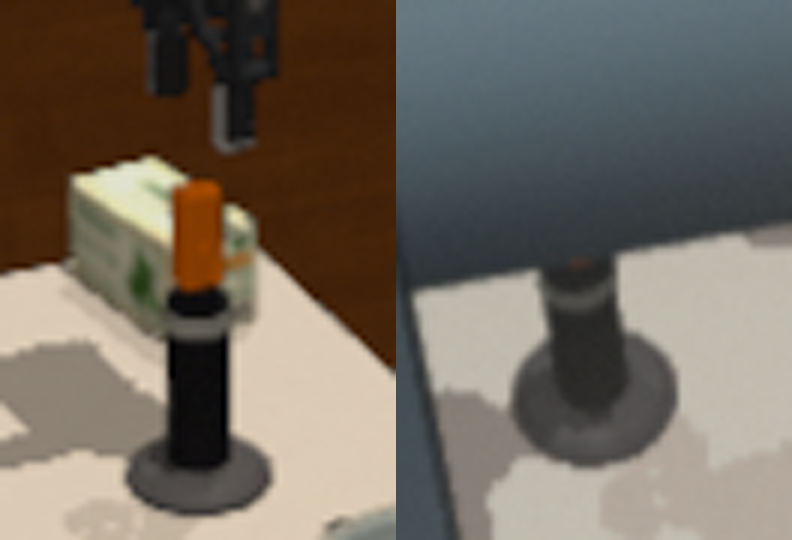

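The fingers straddle the head: their midpoint is at about crop x 201 and the head at 198. Descend and grip.

servo_tool(
  increments=[
    [0.8,0.05,0,0.8,0,0.03,0],
    [0.8,0,0,0.8,0,0,0],
    [0.8,0,0,0.8,0,0,0],
    [0.8,0,0,0.4,0,0,0],
    [0.8,0,0,0,0,0,0],
  ],
)

```text
clock: 10.82
ee_pos: [0.5763, 0.1598, 0.1508]
orientation: [1.0, 0.014, 0.002, 0.0]
force: [0.7, -0.3, -0.6]
opening: 0.0768
grasp_force: 0.0
```

servo_tool(
  increments=[
    [0,0,0,0,0,0,0],
    [-0.3,0,0,0,0,0,0],
    [-0.5,0,0,0,0,0,0],
    [-1,0,0,0,0,0,0],
    [-1,0,0,0,0,0,0],
  ],
)

```text
clock: 11.45
ee_pos: [0.5765, 0.1598, 0.151]
orientation: [1.0, 0.014, 0.002, 0.0]
force: [1.0, 0.4, 1.4]
opening: 0.0195
grasp_force: 60.3
```

servo_tool(
  increments=[
    [-1,0,0,0,0,0,0],
    [-1,0,0,0,0,0,0],
  ],
)

```text
clock: 11.7
ee_pos: [0.5765, 0.1598, 0.151]
orientation: [1.0, 0.014, 0.002, 0.0]
force: [0.7, -1.3, 4.0]
opening: 0.0192
grasp_force: 60.5
```

```bash
python3 - <<'E'
from h import *
plan([.5745,.159,.148],1)
E
```

```text
t11.70 p[0.5765 0.1598 0.151 ] f[ 0.7 -1.3  4. ] tq[-0.23  0.04 -0.01] op0.0192 g60.5 yaw x 1.59 z [ 0.0044 -0.     -1.    ]
shift units [-0.08  0.03  0.12] turn units [ 0.   -0.04  0.09]
```

servo_tool(
  increments=[
    [-1,0,0,-0.3,0,0,0],
    [-1,0,0,-0.6,0,0,0],
    [-1,0,0,-0.6,0,0,0],
    [-1,0,0,-0.6,0,0,0],
    [-1,0,0,-0.6,0,0,0],
  ],
)

```text
clock: 12.32
ee_pos: [0.576, 0.1599, 0.2194]
orientation: [1.0, 0.014, 0.002, -0.0]
force: [0.2, -0.1, -1.3]
opening: 0.0193
grasp_force: 60.0
```

servo_tool(
  increments=[
    [-1,0,0,-0.8,0,0,0],
    [-1,0,0,-0.8,0,0,0],
    [-1,0,0,-0.8,0,0,0],
    [-1,0,0,-0.8,0,0,0],
    [-1,0,0,-0.7,0,0,0],
  ],
)

```text
clock: 12.95
ee_pos: [0.5756, 0.1603, 0.3174]
orientation: [1.0, 0.014, 0.002, -0.0]
force: [0.4, -0.1, -0.4]
opening: 0.0194
grasp_force: 60.1
```

servo_tool(
  increments=[
    [-1,0,0,-0.3,0,0,0],
    [-1,0,0,0,0,0,0],
    [-1,0,0,0,0,0,0],
  ],
)

```text
clock: 13.32
ee_pos: [0.5752, 0.1599, 0.3223]
orientation: [1.0, 0.014, 0.001, -0.0]
force: [-0.1, -0.3, -0.2]
opening: 0.0196
grasp_force: 60.1
```

```bash
python3 - <<'E'
from h import *
plan([.579,-.147,.325],1)
s=snap("scene","s7");t=snap("top","t7")
cv2.imwrite("pics/c7.png",np.hstack([cv2.resize(x,None,fx=5,fy=5,interpolation=cv2.INTER_CUBIC) for x in (s[110:225,225:305,::-1],t[190:305,270:350,::-1])]))
E
```

```text
t13.32 p[0.5752 0.1599 0.3223] f[-0.1 -0.3 -0.2] tq[-0.01  0.01 -0.03] op0.0196 g60.1 yaw x 1.6 z [ 2.2e-03  1.0e-04 -1.0e+00]
shift units [-0.19 12.28 -0.11] turn units [-0.   -0.02  0.09]
```

View pics/c7.png

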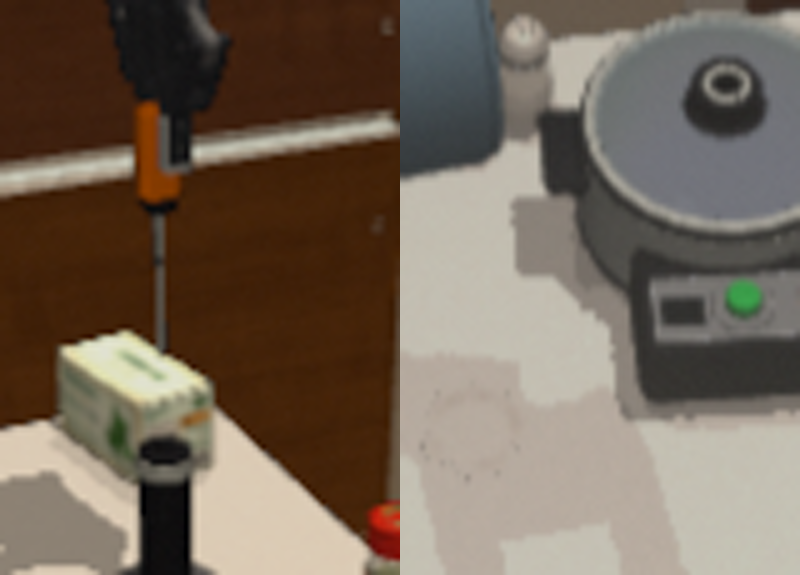

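The thermometer is out of the stand, with its stem at crop (158–162, 215–345). The top view now shows the hole at about (335.2,207). Next I'll check the stem's tilt and the port by numbers.

```bash
cat >> h.py <<'E'
def proj(n,P):
    c=bot.calibration(n);M=R.from_quat(c["orientation"]).as_matrix()
    q=M.T@(np.array(P)-c["origin"]);x=q[:2]/q[2];x=x*(1+c["k1"]*(x@x));K=c["mtx"]
    return np.array([K[0,0]*x[0]+K[0,2],K[1,1]*x[1]+K[1,2]])
def stem(im,rows,x0,x1):
    # centre of the bright stem against the surroundings, per row
    g=im.astype(float)[...,2]   # blue: grey stem vs brown
    out=[]
    for v in rows:
        r=g[v,x0:x1];w=np.clip(r-np.median(r)-8,0,None);out.append((v,(w*np.arange(x0,x1)).sum()/w.sum() if w.sum()>0 else np.nan))
    return np.array(out)
E
python3 - <<'E'
from h import *
s=cv2.imread("pics/s7.png")[:,:,::-1];t=cv2.imread("pics/t7.png")
x=stem(s,range(154,179),252,263);print(x.round(1).tolist())
s_,M=st();p=s_["ee_pos"]
for z in(.188,.21,.23,.25,.27,.29): print(z,proj("scene",[p[0],p[1],z]).round(2))
g=cv2.cvtColor(t,cv2.COLOR_BGR2GRAY);print(g[198:214,326:345])
E
```

```text
[[154.0, 256.2], [155.0, 256.2], [156.0, 256.3], [157.0, 256.4], [158.0, 256.4], [159.0, 256.4], [160.0, 256.4], [161.0, 256.5], [162.0, 256.5], [163.0, 256.6], [164.0, 256.6], [165.0, 256.5], [166.0, 256.6], [167.0, 256.5], [168.0, 256.6], [169.0, 256.6], [170.0, 256.6], [171.0, 256.6], [172.0, 256.6], [173.0, 256.5], [174.0, 256.6], [175.0, 256.6], [176.0, 256.7], [177.0, 254.1], [178.0, 253.4]]
t13.43 p[0.5752 0.1599 0.3221] f[-0.3 -0.6 -0.1] tq[-0.01 -0.01 -0.  ] op0.0188 g60.1 yaw x 1.59 z [ 0.0019  0.     -1.    ]
0.188 [258.15 180.74]
0.21 [258.11 174.71]
0.23 [258.07 169.15]
0.25 [258.03 163.51]
0.27 [258.   157.78]
0.29 [257.96 151.96]
[[111 111 111 111 111 114 113 114 112 113 111 112 113 112 113 112 112 112
  113]
 [112 112 112 112 113 113 113 113 112 112 113 113 114 114 113 113 113 111
  113]
 [113 115 113 113 113 112 112 110 110 110 111 111 113 113 114 113 113 113
  113]
 [113 114 114 113 110 109  93  86  85  86  87  87 100 110 114 113 113 113
  115]
 [115 114 113 109  93  81  68  69  85  75  76  66  74  88 109 113 113 114
  113]
 [113 114 109  90  64  63  91 120 127 114 121 101  73  64  88 110 114 115
  114]
 [113 112  98  63  59 105 128 114 106  97 106 111 121  87  64  91 111 114
  113]
 [114 111  77  51  75 135 111  69  52  46  55  82 119 126  62  69 100 113
  113]
 [114 106  64  51  91 144  80  43  37  38  37  50  95 140  67  54  85 113
  115]
 [110  90  54  47  83 143  93  54  40  39  43  58 113 141  67  49  79 111
  114]
 [109  65  44  44  60 115 127 100  72  68  79  88 134 117  58  50  75 111
  115]
 [ 98  55  39  42  47  72 111 122 125 125 125 101 115  71  47  45  64  99
  113]
 [ 83  44  40  40  42  46  67  90 105 107 103  75  71  48  43  45  51  85
  111]
 [ 85  46  40  37  39  40  44  49  53  54  55  48  45  42  40  42  54  88
  112]
 [101  53  42  41  40  37  39  42  41  41  39  40  39  38  41  41  55  94
  112]
 [110  70  46  44  40  39  39  38  39  39  39  40  39  41  42  45  65 105
  113]]
```

```bash
python3 - <<'E'
from h import *
a=onz("scene",303.8,238.7,.136);b=onz("top",335.1,206.2,.136)
P,e=tri(ray("scene",303.8,238.7),ray("top",335.1,206.2));print(a,b,P,e)
plan([P[0]+.004,P[1],.3223],1.6)
E
```

```text
[ 0.57669891 -0.14946792  0.136     ] [ 0.57956358 -0.14727797  0.136     ] [ 0.57892014 -0.14731466  0.13504169] 0.002197519089031661
t13.43 p[0.5752 0.1599 0.3221] f[-0.3 -0.6 -0.1] tq[-0.01 -0.01 -0.  ] op0.0188 g60.1 yaw x 1.59 z [ 0.0019  0.     -1.    ]
shift units [-3.000e-02  1.229e+01 -1.000e-02] turn units [ 0.   -0.02 -0.  ]
```

servo_tool(
  increments=[
    [-1,0,0.5,0,0,0,0],
    [-1,0,0.9,0,0,0,0],
    [-1,0,0.9,0,0,0,0],
    [-1,0,0.9,0,0,0,0],
    [-1,0,0.9,0,0,0,0],
  ],
)

```text
clock: 14.05
ee_pos: [0.5783, 0.0558, 0.3228]
orientation: [1.0, 0.014, 0.002, 0.0]
force: [-0.9, -0.4, 0.5]
opening: 0.0192
grasp_force: 60.1
```

servo_tool(
  increments=[
    [-1,0,0.9,0,0,0,0],
    [-1,0,0.9,0,0,0,0],
    [-1,0,0.9,0,0,0,0],
    [-1,0,0.9,0,0,0,0],
    [-1,0,0.9,0,0,0,0],
  ],
)

```text
clock: 14.68
ee_pos: [0.5812, -0.0566, 0.3228]
orientation: [1.0, 0.014, 0.002, 0.0]
force: [1.1, 0.6, -0.7]
opening: 0.019
grasp_force: 60.1
```

servo_tool(
  increments=[
    [-1,0,0.9,0,0,0,0],
    [-1,0,0.9,0,0,0,0],
    [-1,0,0.9,0,0,0,0],
    [-1,0,0.6,0,0,0,0],
    [-1,0,0.4,0,0,0,0],
  ],
)

```text
clock: 15.3
ee_pos: [0.5841, -0.1485, 0.3229]
orientation: [1.0, 0.014, 0.002, -0.0]
force: [0.2, 0.5, -0.7]
opening: 0.0191
grasp_force: 60.1
```

servo_tool(
  increments=[
    [-1,0,0,0,0,0,0],
    [-1,0,0,0,0,0,0],
    [-1,0,0,0,0,0,0],
  ],
)

```text
clock: 15.68
ee_pos: [0.5842, -0.1467, 0.3232]
orientation: [1.0, 0.014, 0.002, -0.0]
force: [-0.1, 1.0, -1.2]
opening: 0.0195
grasp_force: 60.1
```

```bash
python3 - <<'E'
from h import *
plan([.5829,-.1473,.3223],1.6)
s=snap("scene","s8");t=snap("top","t8")
p=bot.state()["ee_pos"]
for z in(.136,.188,.25,.29): print(z,proj("scene",[p[0],p[1],z]).round(2),proj("top",[p[0],p[1],z]).round(2))
print("scene B");print(s[205:245:2,290:316,2]);
print("top G");print(t[180:213,322:348,1])
E
```

```text
t15.68 p[ 0.5842 -0.1467  0.3232] f[-0.1  1.  -1.2] tq[ 0.01 -0.03  0.  ] op0.0195 g60.1 yaw x 1.65 z [ 3.7e-03  2.0e-04 -1.0e+00]
shift units [-0.05  0.02  0.04] turn units [-0.   -0.03  0.01]
0.136 [305.63 237.64] [334.67 205.04]
0.188 [306.66 221.73] [335.72 193.9 ]
0.25 [307.95 201.71] [337.03 179.85]
0.29 [308.82 188.15] [337.91 170.31]
scene B
[[ 11  10  10  10  10  10  10   8  12  10  10   9  35  63  74  80  86  80
   73  74  74  74  73  74  73  74]
 [  9   9  11  10  10  12  10   9  10   9   8   8  39  65  73  80  89  83
   74  74  74  73  73  74  73  74]
 [  9  11  11   9   9   9  11  10  10  10  10   8  39  66  73  81  82  73
   74  75  73  74  73  74  73  74]
 [ 58  10  10  10  10  11  10  10  11  10  13  22  33  40  47  71  81  61
   46  43  61  74  74  74  74  74]
 [182 139  56  10  10  10  10  11  10  14  16  23  29  25  33  70  82  68
   53  34  16  52  74  74  74  74]
 [190 190 184 154  90  10   9  10  10   8  15  16  21  27  50  78  75  41
   20  16  14  51  74  75  74  75]
 [189 190 191 191 184 176 137  41  22  10  10  10   8  13  45  77  72  28
   11  11  12  51  7
[... 4336 characters left out ...]
51  98 145
   68  54  89 114 118 119 118 118]
 [ 55  55  54  55  56  54  48  41  62 103  69  44  37  36  42  58 116 147
   68  50  79 114 118 118 118 118]
 [ 55  56  56  57  55  50  43  38  48  83  91  73  55  56  76  90 138 118
   57  50  77 113 118 120 117 118]
 [ 69  67  76  92  69  47  39  39  39  55  79  86  88  90  98  97 119  73
   44  46  64 102 116 118 117 117]
 [101 101 106 112  77  45  40  39  39  41  51  66  76  74  76  74  73  49
   41  43  53  88 114 118 116 118]
 [116 116 117 116  88  47  39  36  38  39  39  44  47  46  45  46  44  42
   40  41  51  90 116 117 118 118]
 [119 118 119 118 105  55  41  42  36  38  37  37  39  39  39  38  40  38
   40  44  55  97 117 117 118 118]]
```

servo_tool(
  increments=[
    [-1,-0.08,0.06,0,0,0,0],
    [-1,0,0,0.5,0,0,0],
    [-1,0,0,0.5,0,0,0],
    [-1,0,0,0.4,0,0,0],
    [-1,0,0,0,0,0,0],
  ],
)

```text
clock: 16.4
ee_pos: [0.5817, -0.1488, 0.2865]
orientation: [1.0, 0.014, 0.001, -0.001]
force: [-1.2, 0.3, 0.2]
opening: 0.0194
grasp_force: 60.1
```

servo_tool(
  increments=[
    [-1,0,0,0,0,0,0],
    [-1,0,0,0,0,0,0],
  ],
)

```text
clock: 16.65
ee_pos: [0.5826, -0.1492, 0.2886]
orientation: [1.0, 0.014, 0.002, 0.0]
force: [-0.2, -0.2, -0.6]
opening: 0.0192
grasp_force: 60.1
```

```bash
python3 - <<'E'
from h import *
st()
s=snap("scene","s9");t=snap("top","t9")
p=bot.state()["ee_pos"]
for z in(.136,.152,.2,.25): print(z,proj("scene",[p[0],p[1],z]).round(2),proj("top",[p[0],p[1],z]).round(2))
print(s[214:244:2,296:314,2]);print(t[184:212,327:346,1])
cv2.imwrite("pics/c9.png",np.hstack([cv2.resize(x,None,fx=10,fy=10,interpolation=cv2.INTER_CUBIC) for x in (s[190:250,284:324,::-1],t[160:220,315:355,::-1])]))
E
```

```text
t16.65 p[ 0.5826 -0.1492  0.2886] f[-0.2 -0.2 -0.6] tq[-0.01 -0.01 -0.01] op0.0192 g60.1 yaw x 1.59 z [ 4.6e-03 -3.0e-04 -1.0e+00]
0.136 [305.52 238.16] [335.5  205.38]
0.152 [305.83 233.34] [335.83 202.01]
0.2 [306.8  218.44] [336.82 191.59]
0.25 [307.84 202.17] [337.91 180.19]
[[  8  12  11  15  16  17  27  36  56  80  77  53  38  23  14  51  75  74]
 [ 26  34  22   9  10  10  13  15  46  77  70  25  13  12  10  51  75  75]
 [183 128  25  10  13  14  11  12  53  82  70  22  10  12  13  51  74  75]
 [190 189 161  96  23  12  12  10  61  89  66  18  10  11  16  53  75  75]
 [192 172 130 120 130 114  99 107  93  86  98 112 109 103  87  66  75  74]
 [190 153  73  75  80  80  82  76  79  89  89  83  83  92  90  74  74  75]
 [191 154  70  54  47  55  60  66  77  87  79  73  74  72  81  86  95  99]
 [190 152  74  80  90  98  97  94  87  85  72  64  70 104 148 168 175 180]
 [190 152  74  83 102 117 122 114  94  87  79  65  90 123 135 151 168 180]
 [170 114  71  88 107 118 125 122 103  90  79  59  77 107 129 142 148 154]
 [139 151 152 157 160 157 158 157 153 150 155 154 144 141 142 140 148 
[... 1874 characters left out ...]
 131 120 126 103  75  65  90 111 116 117 117
  116]
 [ 54  47  51  59 105 130 117 109 100 110 115 123  90  65  95 114 117 118
  117]
 [ 57  50  50  69 112 108  68  51  49  57  83 122 128  66  69 102 116 117
  118]
 [ 55  53  48  72 103  66  40  36  37  38  50  92 142  67  52  88 114 119
  117]
 [ 53  49  44  64 100  69  46  38  38  39  46  82 123  60  50  79 113 119
  117]
 [ 53  40  40  48  83  91  73  56  53  60  62  84  84  50  49  76 112 117
  117]
 [ 49  40  38  39  56  79  87  87  88  91  71  77  55  42  44  64 102 117
  118]
 [ 46  38  38  39  41  53  68  75  75  75  57  54  44  42  42  51  87 115
  118]
 [ 49  39  39  38  38  38  43  44  45  44  41  41  38  40  42  51  90 115
  117]]
```

View pics/c9.png

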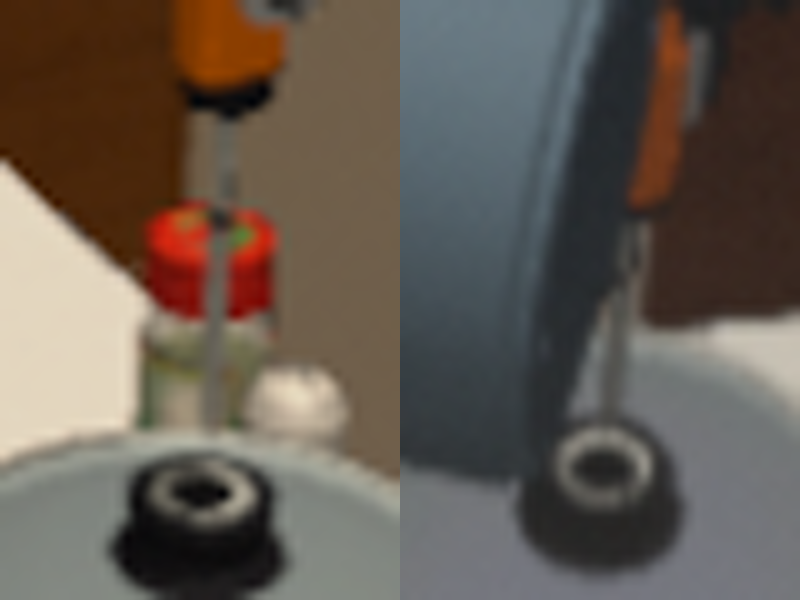

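The last crop shows the stem pointing into the hole in both views. Extrapolated to the mouth, the stem is at scene column 303.9 against the hole's 303.9, and top column 335.15 against 335.05. Lowering.

servo_tool(
  increments=[
    [-1,0,0,0.3,0,0,0],
    [-1,0,0,0.3,0,0,0],
    [-1,0,0,0.3,0,0,0],
    [-1,0,0,0.3,0,0,0],
    [-1,0,0,0,0,0,0],
  ],
)

```text
clock: 17.38
ee_pos: [0.582, -0.1488, 0.257]
orientation: [1.0, 0.014, 0.001, -0.0]
force: [-0.3, -0.4, -0.3]
opening: 0.0192
grasp_force: 60.1
```

```bash
python3 - <<'E'
from h import *
st()
s=snap("scene","s10");t=snap("top","t10")
p=bot.state()["ee_pos"]
for z in(.136,.2): print(z,proj("scene",[p[0],p[1],z]).round(2),proj("top",[p[0],p[1],z]).round(2))
print(s[222:244,296:314,2]);print(t[192:212,327:346,1])
E
```

```text
t17.38 p[ 0.582  -0.1488  0.257 ] f[-0.3 -0.4 -0.3] tq[ 0.01 -0.01  0.04] op0.0192 g60.1 yaw x 1.59 z [ 2.e-03  9.e-04 -1.e+00]
0.136 [305.5  238.16] [335.49 205.4 ]
0.2 [306.77 218.43] [336.81 191.6 ]
[[191 172 130 120 130 114  99  99  63  43  85 112 108 103  88  65  75  73]
 [191 158  97 110 117 105  97  94  80  75  88 105 106 108  94  68  74  74]
 [191 153  73  74  80  79  80  77  82  84  82  84  82  91  89  73  75  75]
 [190 156  75  46  57  69  71  73  81  82  75  78  77  78  75  72  75  75]
 [191 154  70  54  47  56  59  70  82  81  70  73  74  71  81  86  95  99]
 [190 152  71  72  70  72  64  68  81  74  52  59  70  80 122 137 141 146]
 [190 151  74  80  90  98  98  95  87  83  71  62  70 104 148 168 175 181]
 [190 152  74  83  97 110 116 107  87  88  81  64  82 120 147 167 181 190]
 [190 152  73  81 102 117 122 110  86  87  77  66  90 122 136 151 167 180]
 [178 129  66  79  98 114 122 111  88  86  77  62  94 125 133 144 155 165]
 [170 113  70  88 107 118 125 112  86  91  83  59  77 106 129 141 147 153]
 [141 140 133 138 144 151 152 128  86 114 140 129 116 123 125 122 128 134
[... 1673 characters left out ...]
 108  84  86  96  69  65  89 113 116 118 116
  117]
 [ 56  54  53  57 104 129 114  92  81  81  98  91  79  65  94 115 117 118
  118]
 [ 71  51  48  62 111 108  66  58  75  61  67  86  96  53  69 103 116 117
  117]
 [ 96  55  44  69 102  65  41  54  75  49  44  70  98  53  51  88 115 117
  116]
 [ 92  51  38  62 100  70  46  57  74  50  44  76  99  52  48  80 113 117
  117]
 [ 67  40  40  48  83  91  73  68  75  63  63  83  79  46  47  76 112 117
  117]
 [ 51  39  39  42  56  80  86  92  94  90  69  74  52  42  43  64 102 116
  118]
 [ 47  38  37  38  41  52  66  74  77  74  58  55  41  38  40  50  87 116
  118]
 [ 48  39  38  38  39  40  45  44  46  46  42  44  38  37  39  52  90 115
  118]]
```

The stem is inside the hole and centred: scene 304.0 against 303.9, top 335.0 against 335.0. Continuing.

servo_tool(
  increments=[
    [-1,0,0,0.3,0,0,0],
    [-1,0,0,0.3,0,0,0],
    [-1,0,0,0.3,0,0,0],
    [-1,0,0,0.3,0,0,0],
    [-1,0,0,0.3,0,0,0],
  ],
)

```text
clock: 18.1
ee_pos: [0.5825, -0.149, 0.2199]
orientation: [1.0, 0.014, 0.002, -0.0]
force: [-0.8, 0.4, -0.6]
opening: 0.0189
grasp_force: 60.1
```

servo_tool(
  increments=[
    [-1,0,0,0.3,0,0,0],
    [-1,0,0,0.2,0,0,0],
    [-1,0,0,0,0,0,0],
    [-1,0,0,0,0,0,0],
  ],
)

```text
clock: 18.6
ee_pos: [0.5828, -0.1491, 0.2083]
orientation: [1.0, 0.014, 0.002, 0.0]
force: [0.6, -0.8, -1.0]
opening: 0.0192
grasp_force: 60.1
```

```bash
python3 - <<'E'
from h import *
st()
s=snap("scene","s11");t=snap("top","t11")
p=bot.state()["ee_pos"]
for z in(.136,.141,.171): print(z,proj("scene",[p[0],p[1],z]).round(2),proj("top",[p[0],p[1],z]).round(2))
print(s[220:244,296:314,2]);print(t[192:212,327:346,1])
E
```

```text
t18.60 p[ 0.5828 -0.1491  0.2083] f[ 0.6 -0.8 -1. ] tq[ 0.03 -0.05  0.03] op0.0192 g60.1 yaw x 1.59 z [ 4.1e-03 -1.0e-04 -1.0e+00]
0.136 [305.61 238.14] [335.49 205.31]
0.141 [305.71 236.64] [335.59 204.26]
0.171 [306.3 227.5] [336.2  197.87]
[[189 187 161  94   2   0   0   0   0   0   0   3  10   5   3  50  74  74]
 [190 187 162 106  37   0   0   0   0   0   0   0   0   0  16  54  74  74]
 [191 171 129  95  49   2   0   0   0   0   0   0   0   0  24  57  74  74]
 [190 157  97 101  82  23   0   0   0   0   0   0   2  33  52  65  74  75]
 [190 153  73  73  64  18   4   1   2   6   6   8  10  50  72  73  74  74]
 [189 155  74  46  37  19  10  13  13  14  14  13  14  44  66  72  74  74]
 [191 154  70  53  34  19  15  16  15  16  14  14  26  51  78  85  94  98]
 [189 151  71  72  69  67  55  35  19  21  25  31  51  77 122 137 140 145]
 [188 151  73  80  89  98  97  87  72  73  68  60  67 104 147 167 174 180]
 [189 150  73  82  96 109 116 108  87  86  77  64  81 119 146 166 180 190]
 [189 152  73  81 102 117 121 110  88  86  77  64  90 122 135 150 167 179]
 [177 129  66  78  97 114 121 11
[... 1864 characters left out ...]
 103  81  75  72  58  59  89 112 117 115 117
  116]
 [115  98  63  48  75  90  85  88  71  69  79  85  64  60  93 114 117 116
  117]
 [112  76  45  58  93  78  54  50  55  50  63  85  87  52  66 101 115 118
  116]
 [110  63  44  67 100  60  41  49  64  49  42  65  89  49  49  86 114 117
  117]
 [ 92  51  40  61  99  69  48  59  74  52  45  71  88  48  44  78 113 118
  117]
 [ 65  41  40  49  82  89  76  72  82  64  61  82  73  45  44  76 113 118
  116]
 [ 51  39  37  39  57  80  87  93  95  83  72  73  52  39  42  64 100 116
  118]
 [ 45  39  37  40  41  54  65  76  76  68  63  52  44  39  36  50  87 114
  118]
 [ 49  40  39  38  36  41  42  44  46  44  46  41  41  38  42  48  90 114
  118]]
```

```bash
python3 - <<'E'
from h import *
A=np.array([.579,-.1473])
for n in("scene","top"):
    c=np.array(bot.calibration(n)["origin"])[:2];u=(c-A)/np.linalg.norm(c-A)
    print(n,"mouth",proj(n,[*A,.136]).round(2))
    for dz in(.008,.0065,.005):
        tip=.066+dz;zc=tip+.105;f=A+u*.0125;r=A+u*.003
        print(dz,"ring front",proj(n,[*r,tip+.07]).round(2),"collar front low edge",proj(n,[*f,zc]).round(2))
s=cv2.imread("pics/s11.png")[:,:,::-1];t=cv2.imread("pics/t11.png")[:,:,::-1]
print(s[225:243,303:306].sum(2).T);print(t[196:211,334:337].sum(2).T)
E
```

```text
scene mouth [304.12 238.13]
0.008 ring front [304.24 236.3 ] collar front low edge [304.8  227.33]
0.0065 ring front [304.21 236.75] collar front low edge [304.77 227.8 ]
0.005 ring front [304.18 237.21] collar front low edge [304.74 228.27]
top mouth [335.14 206.34]
0.008 ring front [335.23 205.43] collar front low edge [335.71 200.41]
0.0065 ring front [335.2  205.75] collar front low edge [335.68 200.74]
0.005 ring front [335.17 206.06] collar front low edge [335.65 201.06]
[[112  48 157 310 375 382 385 388 418 415 279 166 142 180 195 206 219 125]
 [100  48  73 242 288 293 294 298 281 278 278 188 133 247 287 289 244 126]
 [ 70  48  66 248 292 292 311 322 345 338 270 197 190 205 227 241 212 110]]
[[176 158 132 159 265 245 211 307 261 147 143 175 214 274 226]
 [192 183 155 135 195 223 225 238 212 163 190 220 244 280 227]
 [201 195 163 132 206 230 218 223 205 150 146 153 189 244 202]]
```

servo_tool(
  increments=[
    [-1,0,0,0.17,0,0,0],
    [-1,0,0,0.16,0,0,0],
    [-1,0,0,0,0,0,0],
    [-1,0,0,0,0,0,0],
  ],
)

```text
clock: 19.2
ee_pos: [0.5826, -0.149, 0.1997]
orientation: [1.0, 0.014, 0.002, -0.0]
force: [-0.2, -0.5, -0.5]
opening: 0.0192
grasp_force: 60.1
```

```bash
python3 - <<'E'
from h import *
st()
s=snap("scene","s12");t=snap("top","t12")
print(s[227:243,303:306].sum(2,dtype=int).T);print(t[196:211,334:337].sum(2,dtype=int).T)
print(s[233:243,297:312,2]);print(t[202:211,328:343,1])
st()
E
```

```text
t19.20 p[ 0.5826 -0.149   0.1997] f[-0.2 -0.5 -0.5] tq[-0.01 -0.05  0.  ] op0.0192 g60.1 yaw x 1.59 z [ 3.5e-03  2.0e-04 -1.0e+00]
[[160  85  44 256 364 381 414 416 279 225 232 205 112 156 211 126]
 [137  67  43 185 277 286 278 282 281 278 288 266 146 170 216 123]
 [130  55  46 163 290 316 327 328 267 263 275 205  94 132 187 111]]
[[181 180 182 168 138 116 175 243 212 160 139 143 190 244 195]
 [196 194 194 191 160 124 189 225 227 216 186 163 211 255 204]
 [200 204 200 194 159 124 173 220 216 176 146 131 183 238 200]]
[[116 126 137 144 149 152 126  85  98 125 128 115 123 124 121]
 [142 148 155 159 155 156 130  86 102 137 153 143 140 141 139]
 [141 141 131 115 103  89  87  86  83 108 133 141 152 152 152]
 [112  89  68  59  62  52  69  85  80  75  74  84 110 129 143]
 [ 71  31  48  77  75  58  71  88  84  80  97  85  50  87 119]
 [ 40  22  70  83  47  33  62  81  62  49 113 126  63  45  96]
 [ 24  29  70  74  35  12  34  45  29  16  87 109  67  29  76]
 [ 18  26  47  68  68  50  48  52  41  57  84  81  46  28  85]
 [ 29  22  28  40  46  55  65  66  57  55  58  43  24  20  89]
 [ 20  13  17  21  22  31  39  38  34  29  25  17  13  28  93]]
[[114 111  93  82  62  50  59  64  58  48  55  86 111 116 117]
 [113  91  63  53  68  84  82  76  74  72  56  61  89 112 117]
 [100  64  48  75  91  81  72  77  73  81  84  64  59  92 114]
 [ 76  46  58  93  79  56  53  73  59  62  81  79  48  67 103]
 [ 63  43  67 101  60  42  47  63  49  42  63  83  47  47  86]
 [ 51  41  61  99  69  44  49  54  44  45  70  85  45  45  77]
 [ 40  38  48  84  89  74  64  71  61  60  81  73  45  43  75]
 [ 37  39  40  54  78  80  82  86  80  77  82  54  40  40  62]
 [ 38  39  38  39  49  59  65  69  67  63  62  43  39  40  50]]
t19.30 p[ 0.5827 -0.1491  0.1999] f[-0.5 -0.5 -1.2] tq[-0.03 -0.01  0.02] op0.0192 g60.1 yaw x 1.59 z [ 0.0039 -0.     -1.    ]
```

```bash
python3 -c "
from plant import bot
print(bot.job_done())"
```

```text
the job is handed in; nothing more can be done
None
```

I pressed the start button its full 6 mm and let it spring back, then lowered the thermometer into the lid's hole. The stem was upright and centred with its ring level with the knob's top, within about 1 mm by the camera check. I was still holding it when I handed the job in at about 19.3 s; my first, off-centre press put nearly 49 N through the fingertips, and the result of the judging wasn't shown.

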